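# Open the dish warmer past its safety hook

## Task

Open the dish warmer so that its dishes can be taken out: draw the door out by its handle until the safety hook stops it, reach down into the gap at the top and press the red pad of the hook until the door comes past the catch, and let the door down until it lies fully open. Be gentle with the hook: feel how far it has to go down, do not force it or drag the door against it, and leave the bottles and dishes beside the warmer where they are.

Things in the scene. Friction and masses are not known exactly. Their poses are not given: they have to be found in the camera images.
- warmer: white benchtop dish warmer with a drop-down front door; heavy, does not move. Casing 120 wide (y), 150 deep (x), 225 high, nothing on its roof; origin at the centre of its underside, x axis to its back; the casing's front is at x = -75 mm. Below the door is a control strip (not needed)
- door (a joint): door angle, rad: 0 shut, 1.57 fully open (level, inside up). It turns about its lower edge, outward and down. Stiff damped hinge: 1 to 2 N at the handle move it; it stays where left below 0.4 rad and sinks slowly open by itself beyond about 0.6. The hook stops it at 0.26 to 0.285
- door_hinge (a point): on the hinge axis, middle of the door's lower inner edge, 66 mm above the table, x = -75 mm in the warmer's frame. Its axes turn with the door: x through the door to the inside, y along the hinge, z up the door. Door 118 wide, 155 high, 16 thick (x = -16 to 0 mm), clear window, white top rail
- door_handle (a point): middle of the steel bar handle outside the door: bar 10 mm thick, 80 long along y, its axis 31 mm off the door's outer face (x = -47, z = 137 mm in the axes of door_hinge); can be taken from above
- door_top (a point): middle of the door's top inner edge, 155 mm up the door (shut: 4 mm below the roof's top). At the stop, the gap between door and roof edge is about 40 mm wide here and 34 mm at the hook's pad. The freed door is drawn open by the inside of this top rail
- hook: steel safety hook with red pad, inside the door, mid-width: strap 18 wide, 4 thick, curved about the hinge (top 130 mm from its axis), 50 mm long, with an upright barb at the end. Origin: top of the strap at the door's inner face (x = 0, z = 130 mm in door_hinge axes unpressed). It slides straight down the door (-z) up to 16 mm against a spring: about 3 N to start, plus 0.5 N per mm
- hook_pad (a point): middle of the hook's ribbed red thumb pad, on top of the strap 13 mm inside the door's inner face; pad 28 long, 18 wide. Press here from above. The hook springs up when let go. It bends if it takes more than 25 N, be it from the hand, from sitting on the keeper's lower bar or from dragging its barb on the keeper
- roof_edge (a point): middle of the roof's front top edge. Under it hangs the keeper, a slotted plate; its upper lip catches the barb. Its height differs from unit to unit and is not reported: the hook must go down 2 to 12.5 mm to pass, and 2.5 mm lower it sits hard on the keeper's lower bar, so feel for it. Then a pull of 3 to 5 N moves the door; from 0.36 rad on the barb is out
- vial_0: small amber bottle with white cap, 24 mm across, 55 high, standing on the table right of the warmer; origin at the centre of its foot. To be left alone
- vial_1: small amber bottle with dark cap, 24 mm across, 55 high, near it; origin at the centre of its foot. To be left alone
- dish_stack: stack of clear petri dishes, 62 mm across, 43 high, beside the bottles; origin at the centre of its foot. To be left alone

How it is judged:
By the outcome, as a careful person would: the job done as asked, in the order asked, and still so for the second after the job is handed in, with the robot touching nothing.
It also fails if it takes over 72 s, if anything falls off the work surface, if the arm or the gripper's body presses on something with over 40 N, if the wrist force passes 120 N, or if a joint passes its speed limit or range.

## Robot

A 6-joint arm with a two-finger parallel gripper is mounted at the origin on a cart in front of the work surface, level with it; the furniture and walls round the work are solid. World frame = base frame: x ahead of the robot, y to its left, z up, the work surface at z = 0. Lengths are in mm, angles in degrees, forces in N, time in s.
With the tool pointing down it reaches from about 350 to 850 mm from the base axis. Payload 8.1 kg.
Tool frame: the origin (TCP) lies midway between the tips of the shut fingers; the grasp point (between the pads) lies 19 mm behind it (r.pinch_z is the distance from the TCP to the grasp point, in mm); z points along the fingers, y is the line along which they close (so a half turn about z gives the same grasp; the last joint's range is limited). The gripper opens to 85 mm and grips with 20 to 120 N. Pads are 22 mm wide; open, the fingers measure 114 mm over their backs; the gripper's body (76 mm by 85 mm) begins 54 mm behind the grasp point. The pads swing forward as they close: fully open they stand 13 mm farther back than shut.
Start: joints at [60.596, 7.471, 85.268, -0, 87.261, -4.893], TCP at [248.902, 545.942, 231.292] pointing down, gripper open.
Joint ranges: [-169.43, 169.43], [-51.17, 129.36], [1.28, 143.12], [-76.62, 256.62], [0, 156.53], [-152.29, 152.29]. Speed limits (degrees/s): [136.94, 136.94, 159.86, 180, 180, 180].

## Interface

Orientations are given as [roll, pitch, yaw] about the fixed x, y, z axes, in that order (R = Rz(yaw) Ry(pitch) Rx(roll)).
In Python, from bench import sensors, optics, job, r gives the robot as it stands.
- The arm moves only by the tool play_rows, never from a script. Its argument "motion" is a list that holds one entry, the list of rows, each a list of 6 numbers: the shift along the tool's x, y, z in cm, then the turn, a rotation vector about the tool's x, y, z in degrees. In form: [[[x, y, z, ax, ay, az], ...]]. A call has 1 to 5 rows; each row is the pose to reach, as a shift and turn from the pose commanded when the call began, along the tool's axes at that moment; what a row does not reach only later rows make up. A row lasts 1/10 s, in which the tool goes at most 50 mm and 8.59 degrees, less where a joint would pass 70% of its speed; a pose out of reach is approached as far as the arm can. A call with a gripper value outside its range is refused whole. "jaw" is the opening, from 0 (shut) to 1 (fully open), set as the call begins (left out, the last holds). The fingers move at their own pace and stop on an object; "squeeze" is the grip in N (left out, the last holds). Time passes only in rows, so rows that repeat a pose let the fingers close. It gives the time, the measured TCP pose, the force, the opening and the grip force at its end, in the units of the state.
- sensors.sense(): the state, without advancing time (a new reading comes with each control period).
- optics.snapshot(name): name is "side" or "top"; returns a dict with "pixels" (384x512x3 uint8, red, green, blue), "mtx" (3x3 intrinsics, pixels), "k1" (the pictures are not rectified: a ray, as slopes to the right and down, at radius r is drawn at 1 + k1 r^2 times it, then the intrinsics apply), "R" (3x3) and "t" (3): a world point X has camera coordinates R X + t. Camera axes: x right, y down, z forward; pixel columns grow to the right and rows downward; lengths in mm; the calibration is good to about 2 mm. A picture is of the moment at which its call begins. There is no depth.
- job.hand_in(): hands the job in; it is judged then, once.
The state is a dict: "time": time; "joint_pos": joint angles; "qd": joint speeds; "joint_efforts": joint torques, N m; "tool_pos": TCP position; "tcp_rot": TCP orientation; "ft_force": force on the tool from outside, world axes, zero at the start; "wrist_torque": the same for the moment, N m; "finger_gap": finger opening in mm; "grip_force": force on a finger pad.
Only numpy, scipy, OpenCV 4.12 (cv2) and the standard library are available. Lean on these libraries where they do the work, as an engineer would, in place of code of your own. Each camera call takes 0.05 s, during which the arm holds its last target. There are 200 camera calls.

## Working session

There is one attempt and no reset: what is moved stays moved. The work goes in short steps, Python scripts to look and compute and a tool call to move; the robot and the scene stay as the last step left them, time stands still between calls to the robot, and variables do not carry over. Pictures are saved under pics/ and viewed, at most 10 in all, crops included, and the job is handed in when it is done.

Besides the shell and the picture viewer there is one more tool, called after "Call:" as a command line: name --argument value ..., lists and objects as JSON in quotes. play_rows: Moves the arm, as the interface text tells. Its arguments: {"type":"object","properties":{"motion":{"type":"array","items":{"type":"array","items":{"type":"array","items":{"type":"number"}}}},"jaw":{"type":"number"},"squeeze":{"type":"number"}},"required":["motion"]}

```bash
mkdir -p pics; ls; python3 - <<'E'
from bench import sensors, optics, job, r
import cv2,numpy as np
print(sensors.sense()); print(r.pinch_z)
for n in("side","top"):
    s=optics.snapshot(n); cv2.imwrite(f"pics/{n}0.png",s["pixels"][:,:,::-1])
    print(n,s["mtx"],s["k1"],s["R"],s["t"])
E
```

```text
pics
{'time': 0.0, 'joint_pos': array([ 6.05964347e+01,  7.51536457e+00,  8.53301852e+01, -8.76841015e-04,
        8.72617159e+01, -4.89305017e+00]), 'qd': array([-0.06123413, -0.13884922,  0.01955499,  0.05465886, -0.00522799,
       -0.03255093]), 'joint_efforts': array([ 1.22539899e-03, -5.69390881e+01, -5.00566542e+01, -9.65839104e-05,
        1.42622300e-02,  2.57358482e-05]), 'tool_pos': array([248.62589395, 545.45024172, 230.23308058]), 'tcp_rot': array([-1.79893051e+02, -8.27676862e-03,  1.55489520e+02]), 'ft_force': array([-0.36042941,  0.64184851,  0.90038724]), 'wrist_torque': array([ 0.01443726, -0.02298194, -0.03087004]), 'grip_force': 0.0, 'finger_gap': 85.45228552872672}
18.700000000000003
side [[474.52686013   0.         257.49007894]
 [  0.         474.52686013 205.42489196]
 [  0.           0.           1.        ]] 0.011449515625846524 [[-0.96921131 -0.24611688  0.00747766]
 [-0.12713968  0.47420883 -0.87118396]
 [ 0.2108671  -0.84531205 -0.49089979]] [ 590.48367485  113.67455291 1100.1654808 ]
top [[351.98464784   0.         257.8183743 ]
 [  0.         351.98464784 191.81190602]
 [  0.           0.           1.        ]] -0.005396683856202068 [[-0.16647798 -0.98602849 -0.00573512]
 [-0.89803411  0.15401812 -0.41208393]
 [ 0.4072098  -0.06345257 -0.91112784]] [255.63339421 539.75783787 760.02223772]
```

View pics/side0.png

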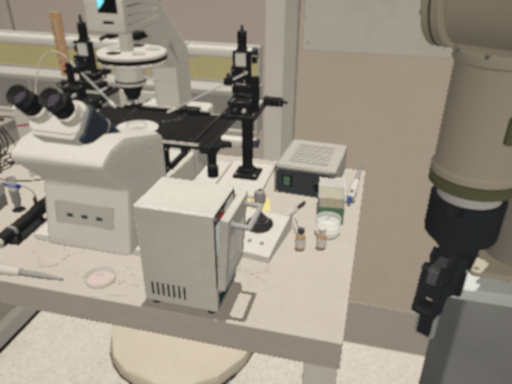

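View pics/top0.png

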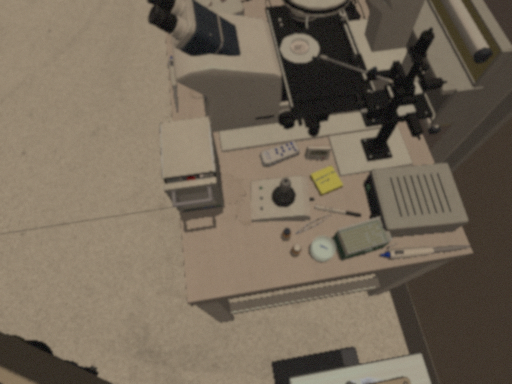

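The side view shows the warmer at about (190,240), with its handle at (245,215) facing the robot. In the top view its roof is at about (188,148), the hook's red spot at (192,177) and the handle at (200,225). I'll look closer.

```bash
python3 - <<'E'
import cv2,numpy as np
a=cv2.imread("pics/top0.png")[105:240,150:240]; b=cv2.imread("pics/side0.png")[165:320,130:275]
A=cv2.resize(a,None,fx=4,fy=4,interpolation=2);B=cv2.resize(b,None,fx=3,fy=3,interpolation=2)
c=np.zeros((600,800,3),np.uint8);c[:A.shape[0],:A.shape[1]]=A;c[:B.shape[0],362:362+B.shape[1]]=B
cv2.imwrite("pics/c0.png",c)
E
```

```text
(no output)
```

View pics/c0.png

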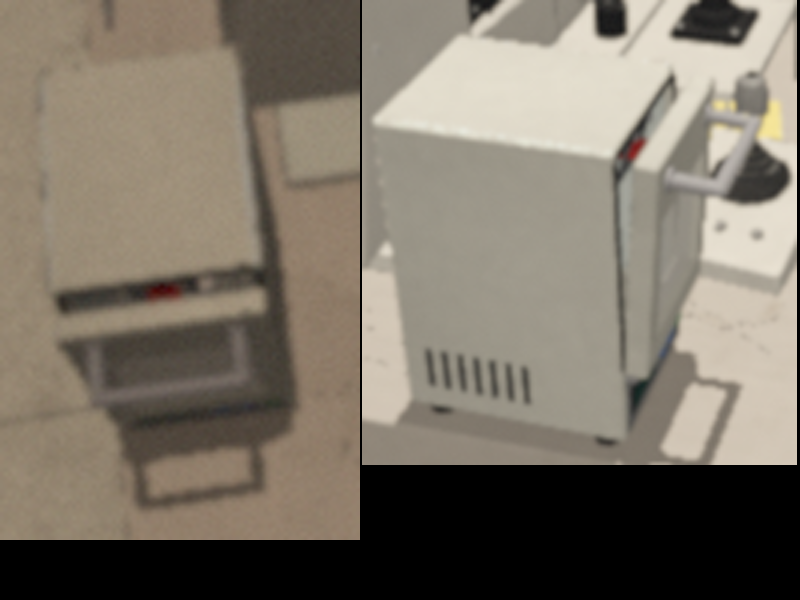

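The enlarged crop shows the roof corners in both views. The door is ajar by a few degrees, with the red pad visible in the gap and the handle bar at (95–245, 390) in the crop. I'll triangulate these.

```bash
cat > h.py <<'E'
from bench import sensors, optics, job, r
import cv2,numpy as np
from scipy.spatial.transform import Rotation as Ro
C={n:optics.snapshot(n) for n in("side","top")}
def ray(n,p):
    s=C[n];u=cv2.undistortPoints(np.array([[p]],float),s["mtx"],np.array([s["k1"],0,0,0,0.]))[0,0]
    R=np.array(s["R"]);return -R.T@s["t"],R.T@np.array([*u,1])
def plane(n,p,z):
    o,d=ray(n,p);return o+d*(z-o[2])/d[2]
def tri(a,b):
    o,d=ray("side",a);q,e=ray("top",b);k=np.linalg.lstsq(np.c_[d,-e],q-o,rcond=None)[0]
    return (o+d*k[0]+q+e*k[1])/2,np.linalg.norm(o+d*k[0]-q-e*k[1])
def proj(n,X):
    s=C[n];return cv2.projectPoints(np.array(X,float).reshape(-1,3),cv2.Rodrigues(np.array(s["R"]))[0],np.array(s["t"]),s["mtx"],np.array([s["k1"],0,0,0,0.]))[0][:,0]
E
python3 - <<'E'
from h import *
np.set_printoptions(precision=1,suppress=True)
S={'FL':(215.3,217.3),'FR':(234.3,190),'BL':(135,205.7),'BR':(163.3,178.3)}
T={'FL':(163,178.25),'FR':(215.5,172),'BL':(161.75,123),'BR':(209.25,117.5)}
for k in S: print(k,plane("side",S[k],225),plane("top",T[k],225),*tri(S[k],T[k]))
f=lambda x,y:(150+x/4,105+y/4); g=lambda x,y:(130+(x-362)/3,165+y/3)
print("handle L/R",*tri(g(722,190),f(97,397)),*tri(g(758,120),f(246,380)))
print("rail inner/outer top, side view ends",*tri(g(657,165),f(58,330)))
print("pad",plane("top",f(163,292),196),plane("side",g(635,152),196))
# vials/dishes
for p in((286,233),(296,250),(321,249)): print(plane("top",p,45))
E
```

```text
FL [589.3 373.7 225. ] [594.3 369.  225. ] [592.8 369.2 223.1] 4.340195368507075
FR [586.9 270.3 225. ] [590.1 253.3 225. ] [593.2 253.7 216.5] 2.5439912037231203
BL [737.4 372.4 225. ] [741.8 363.7 225. ] [743.3 364.3 220.7] 2.809527136177021
BR [734.7 259.1 225. ] [738.3 250.8 225. ] [739.7 250.9 221.3] 2.30246837371646
handle L/R [536.5 353.4 200.7] 4.7893653585548215 [534.  271.4 201.7] 1.7264144343137686
rail inner/outer top, side view ends [570.6 367.8 220.6] 5.04394143572919
pad [599.9 312.6 196. ] [597.8 319.8 196. ]
[480.  104.2  45. ]
[431.8  88.2  45. ]
[423.7  25.4  45. ]
```

```bash
cat > g.py <<'E'
from bench import sensors
import numpy as np
from scipy.spatial.transform import Rotation as Ro
np.set_printoptions(precision=2,suppress=True)
H=np.array([591.5,311.,66.]); W=Ro.from_euler('z',-1.5,degrees=True)
def door(xd,zd,th,y=0): # door-frame point -> world
    return H+W.apply([xd*np.cos(th)-zd*np.sin(th),y,zd*np.cos(th)+xd*np.sin(th)])
def down(yaw,tilt=0): # tilt: tool top leaned toward -x (warmer frame), deg
    return Ro.from_euler('z',-1.5,degrees=True)*Ro.from_euler('y',-tilt,degrees=True)*Ro.from_euler('zx',[0,0])*Ro.from_euler('z',yaw+1.5,degrees=True)*Ro.from_euler('x',180,degrees=True)
def row(p,R,p0=None,R0=None):
    s=sensors.sense(); p0=s["tool_pos"] if p0 is None else p0
    R0=Ro.from_euler('xyz',s["tcp_rot"],degrees=True) if R0 is None else R0
    return np.r_[R0.inv().apply(p-np.array(p0))/10,(R0.inv()*R).as_rotvec(degrees=True)]
E
python3 - <<'E'
from g import *
print(down(88.5).as_matrix())
print(row([535.3,312.4,280],down(88.5)))
E
```

```text
[[ 0.03  1.    0.  ]
 [ 1.   -0.03 -0.  ]
 [ 0.    0.   -1.  ]]
[-35.75  -9.34  -4.93  -0.06   0.03  66.99]
```

Call:
play_rows --motion '[[[0, 0, -5, 0, 0, 0], [-35.75, -9.34, -4.93, 0, 0, 67], [-35.75, -9.34, -4.93, 0, 0, 67], [-35.75, -9.34, -4.93, 0, 0, 67], [-35.75, -9.34, -4.93, 0, 0, 67]]]' --jaw 0.27

```text
time: 0.7
tool_pos: [405.0, 418.4, 280.9]
tcp_rot: [180.0, -0.0, 120.8]
ft_force: [0.5, 0.7, 0.1]
finger_gap: 22.9
grip_force: 0.0
```

```bash
python3 - <<'E'
from g import *
s=sensors.sense();print(s["joint_pos"],s["tool_pos"],s["tcp_rot"],s["finger_gap"],s["ft_force"])
print(row([535.3,312.4,280],down(88.5)))
E
```

```text
[40.88  3.83 84.   -0.   92.16 10.09] [405.03 418.37 280.9 ] [179.99  -0.   120.8 ] 22.858770717692877 [0.52 0.73 0.06]
[-15.77   5.76   0.09   0.01  -0.    32.3 ]
```

Call:
play_rows --motion '[[[-15.77, 5.76, 0.1, 0, 0, 32.3], [-15.77, 5.76, 0.1, 0, 0, 32.3], [-15.77, 5.76, 0.1, 0, 0, 32.3], [-15.77, 5.76, 0.1, 0, 0, 32.3], [-15.77, 5.76, 0.1, 0, 0, 32.3]]]'

```text
time: 1.2
tool_pos: [536.8, 311.8, 279.1]
tcp_rot: [-180.0, 0.1, 88.4]
ft_force: [0.1, 0.5, -0.2]
finger_gap: 23.1
grip_force: 0.0
```

```bash
python3 - <<'E'
from h import *
s=sensors.sense();print(s["tool_pos"],s["tcp_rot"],s["ft_force"])
a=C["top"]["pixels"][105:255,140:240,::-1]; b=C["side"]["pixels"][90:290,130:290,::-1]
A=cv2.resize(a,None,fx=4,fy=4,interpolation=2);B=cv2.resize(b,None,fx=2.5,fy=2.5,interpolation=2)
c=np.zeros((600,800,3),np.uint8);c[:A.shape[0],:A.shape[1]]=A;c[:B.shape[0],400:400+B.shape[1]]=B
cv2.imwrite("pics/c1.png",c)
print(proj("top",[s["tool_pos"]]),proj("side",[s["tool_pos"]]))
E
```

```text
[534.64613246 314.29341625 279.50300405] [-1.79944041e+02 -2.17050893e-03  8.88893345e+01] [-0.72369105  0.42262161 -0.2502331 ]
[[185.30920206 188.23624266]] [[255.75346439 176.86025903]]
```

View pics/c1.png

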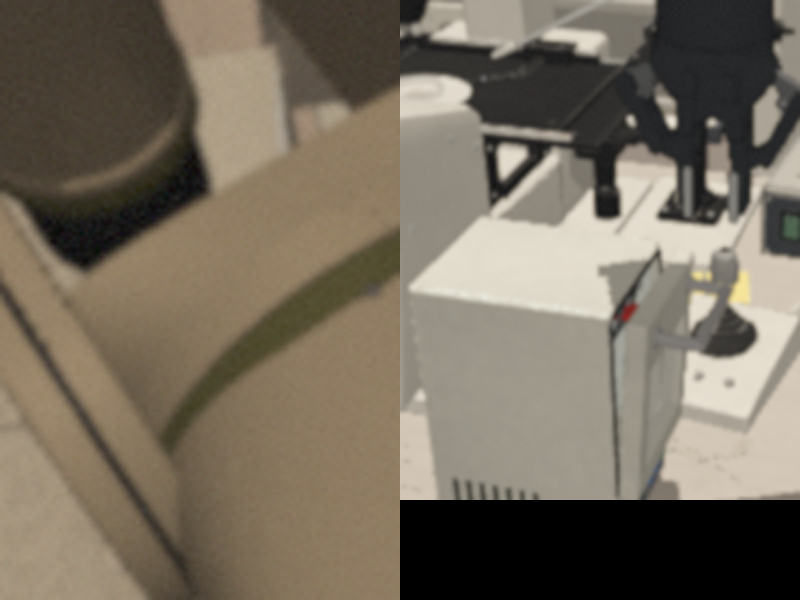

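The side view shows both fingers (crop 688 and 735, 215) above the handle bar, which runs from about (660,340) to (725,260). The top view is blocked by the arm. I'll descend around the bar.

Call:
play_rows --motion '[[[0, 0, 2, 0, 0, 0], [0, 0, 4, 0, 0, 0], [0, 0, 6, 0, 0, 0], [0, 0, 7, 0, 0, 0], [0, 0, 7.5, 0, 0, 0]]]'

```text
time: 1.8
tool_pos: [533.4, 315.2, 203.8]
tcp_rot: [-179.9, 0.0, 89.0]
ft_force: [-0.1, -0.4, 0.5]
finger_gap: 23.2
grip_force: 0.0
```

Call:
play_rows --motion '[[[0, 0, 0.5, 0, 0, 0], [0, 0, 1, 0, 0, 0], [0, 0, 1.5, 0, 0, 0], [0, 0, 2, 0, 0, 0], [0, 0, 2, 0, 0, 0]]]'

```text
time: 2.3
tool_pos: [534.5, 314.1, 184.1]
tcp_rot: [-179.9, 0.0, 88.8]
ft_force: [1.2, -0.1, -0.3]
finger_gap: 22.9
grip_force: 0.0
```

```bash
python3 - <<'E'
from h import *
s=sensors.sense();print(s["tool_pos"],s["tcp_rot"],s["ft_force"])
b=C["side"]["pixels"][130:290,170:290,::-1]
cv2.imwrite("pics/c2.png",cv2.resize(b,None,fx=3.5,fy=3.5,interpolation=2))
E
```

```text
[534.80452896 314.33078609 184.91295252] [-1.79994031e+02  4.88102018e-03  8.88073059e+01] [-0.61611278 -0.01354971  0.13734276]
```

View pics/c2.png

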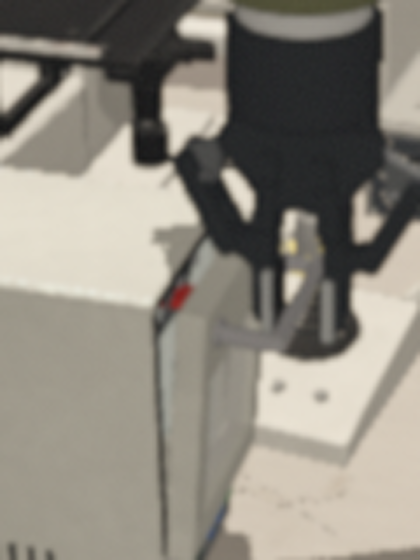

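The picture shows the bar between the two finger pads (pads at 267,300 and 327,310), with nothing touching. I'll close with a light grip.

Call:
play_rows --motion '[[[0, 0, 0, 0, 0, 0], [0, 0, 0, 0, 0, 0], [0, 0, 0, 0, 0, 0], [0, 0, 0, 0, 0, 0], [0, 0, 0, 0, 0, 0]]]' --jaw 0.0 --squeeze 20

```text
time: 2.9
tool_pos: [534.9, 314.4, 185.2]
tcp_rot: [180.0, -0.0, 88.8]
ft_force: [0.0, -0.1, 1.1]
finger_gap: 9.1
grip_force: 20.7
```

```bash
python3 - <<'E'
from g import *
s=sensors.sense();p=s["tool_pos"];print(p,s["ft_force"],s["finger_gap"],s["grip_force"])
# handle angle from grasp point
from scipy.optimize import brentq
th=brentq(lambda t:door(-47,137,t)[0]-p[0],-.1,.6);print(th,door(-47,137,th))
for t in(.12,.18,.22,.25,.27,.28):
    d=door(-47,137,t)-door(-47,137,th);print(t,row(p+d,down(88.8),p,down(88.8)))
E
```

```text
[534.94 314.42 185.19] [ 0.03 -0.11  1.09] 9.093818361916956 20.656710863113403
0.07084162788409863 [534.94 312.48 199.33]
0.12 [ 0.   -0.65  0.29  0.    0.    0.  ]
0.18 [ 0.01 -1.42  0.7   0.    0.    0.  ]
0.22 [ 0.01 -1.92  0.99  0.    0.    0.  ]
0.25 [ 0.01 -2.29  1.22  0.    0.    0.  ]
0.27 [ 0.01 -2.53  1.38  0.    0.    0.  ]
0.28 [ 0.01 -2.65  1.47  0.    0.    0.  ]
```

Gripped at 9.1 mm. I'll draw the door out slowly along its arc.

Call:
play_rows --motion '[[[0, -0.3, 0.12, 0, 0, 0], [0, -0.65, 0.29, 0, 0, 0], [0, -1.0, 0.48, 0, 0, 0], [0, -1.3, 0.63, 0, 0, 0], [0, -1.4, 0.7, 0, 0, 0]]]'

```text
time: 3.4
tool_pos: [520.1, 314.7, 177.7]
tcp_rot: [-180.0, 0.0, 88.8]
ft_force: [-0.0, -1.6, 3.1]
finger_gap: 9.0
grip_force: 20.7
```

Call:
play_rows --motion '[[[0, -0.15, 0.08, 0, 0, 0], [0, -0.3, 0.17, 0, 0, 0], [0, -0.45, 0.25, 0, 0, 0], [0, -0.55, 0.31, 0, 0, 0], [0, -0.55, 0.31, 0, 0, 0]]]'

```text
time: 3.9
tool_pos: [515.0, 314.8, 174.5]
tcp_rot: [-180.0, 0.0, 88.8]
ft_force: [0.1, -0.9, -0.5]
finger_gap: 9.0
grip_force: 20.5
```

Call:
play_rows --motion '[[[0, -0.08, 0.04, 0, 0, 0], [0, -0.15, 0.09, 0, 0, 0], [0, -0.22, 0.13, 0, 0, 0], [0, -0.3, 0.18, 0, 0, 0], [0, -0.3, 0.18, 0, 0, 0]]]'

```text
time: 4.4
tool_pos: [512.3, 314.8, 172.8]
tcp_rot: [180.0, 0.0, 88.8]
ft_force: [2.6, -0.7, -1.5]
finger_gap: 8.9
grip_force: 20.3
```

Call:
play_rows --motion '[[[0, -0.04, 0.02, 0, 0, 0], [0, -0.08, 0.05, 0, 0, 0], [0, -0.12, 0.07, 0, 0, 0], [0, -0.12, 0.07, 0, 0, 0]]]'

```text
time: 4.8
tool_pos: [512.3, 314.8, 172.9]
tcp_rot: [179.9, -0.0, 88.8]
ft_force: [6.1, -0.7, -2.1]
finger_gap: 8.9
grip_force: 20.4
```

The door is at the stop. I'll relax the pull, open the fingers and lift off.

Call:
play_rows --motion '[[[0, 0.1, -0.06, 0, 0, 0], [0, 0.12, -0.07, 0, 0, 0], [0, 0.12, -0.07, 0, 0, 0]]]'

```text
time: 5.1
tool_pos: [512.3, 314.8, 172.9]
tcp_rot: [-180.0, 0.0, 88.8]
ft_force: [3.8, -1.1, -2.3]
finger_gap: 9.1
grip_force: 20.3
```

Call:
play_rows --motion '[[[0, 0, 0, 0, 0, 0], [0, 0, 0, 0, 0, 0], [0, 0, 0, 0, 0, 0]]]' --jaw 0.26

```text
time: 5.4
tool_pos: [511.7, 315.1, 173.1]
tcp_rot: [-179.9, -0.0, 88.8]
ft_force: [-3.3, -0.9, 1.6]
finger_gap: 22.0
grip_force: 1.9
```

Call:
play_rows --motion '[[[0, 0, -1.5, 0, 0, 0], [0, 0, -4, 0, 0, 0], [0, 0, -7, 0, 0, 0], [0, 0, -10, 0, 0, 0], [0, 0, -12, 0, 0, 0]]]'

```text
time: 5.9
tool_pos: [513.0, 315.3, 297.2]
tcp_rot: [179.8, -0.1, 88.8]
ft_force: [0.7, 0.0, 1.0]
finger_gap: 22.4
grip_force: 0.0
```

```bash
sed -i 's/591.5,311\./593.0,311.2/' g.py; python3 - <<'E'
from g import *
s=sensors.sense();print(s["tool_pos"],s["tcp_rot"],s["ft_force"],s["joint_pos"])
th=.27; R=down(178.5,np.degrees(th)); print(R.as_matrix(), R.as_euler('xyz',degrees=True))
print(door(13,130,th),door(0,155,th))
print(row(door(13,130+60,th),R))
E
```

```text
[513.04 315.32 297.22] [179.78  -0.12  88.81] [0.72 0.02 0.99] [26.7   6.55 79.44  0.   93.76 27.88]
[[-0.96  0.03  0.27]
 [ 0.03  1.   -0.01]
 [-0.27  0.   -0.96]] [180.    15.47 178.5 ]
[570.86 311.78 194.76] [551.67 312.28 215.38]
[ -0.24   4.17   4.48 -11.84 -12.09 -89.12]
```

Call:
play_rows --motion '[[[-0.2, 1, 0.5, -4, -4, -29.7], [-0.2, 2, 1, -4, -4, -29.7], [-0.2, 2, 1, -4, -4, -29.7], [-0.2, 2, 1, -5.3, -5.4, -40], [-0.2, 2, 1, -5.3, -5.4, -40]]]' --jaw 0.0

```text
time: 6.4
tool_pos: [532.4, 312.8, 284.3]
tcp_rot: [176.9, 6.8, 129.0]
ft_force: [0.4, 0.3, -0.0]
finger_gap: 0.1
grip_force: 0.0
```

```bash
python3 - <<'E'
from g import *
th=.27;print(row(door(13,190,th),down(178.5,np.degrees(th))))
E
```

```text
[ -1.07   1.52   3.41  -6.62  -6.77 -48.76]
```

Call:
play_rows --motion '[[[-1.07, 1.52, 2.4, -6.6, -6.8, -48.8], [-1.07, 1.52, 2.4, -6.6, -6.8, -48.8], [-1.07, 1.52, 2.4, -6.6, -6.8, -48.8], [-1.07, 1.52, 2.4, -6.6, -6.8, -48.8], [-1.07, 1.52, 2.4, -6.6, -6.8, -48.8]]]'

```text
time: 6.9
tool_pos: [553.7, 312.7, 262.6]
tcp_rot: [179.2, 14.5, 171.7]
ft_force: [-0.3, 0.2, -0.4]
finger_gap: 0.4
grip_force: 0.0
```

```bash
python3 - <<'E'
from g import *
from h import *
th=.27;print(row(door(13,185,th),down(178.5,np.degrees(th))))
s=sensors.sense();print(s["tool_pos"],s["tcp_rot"],s["ft_force"],s["joint_pos"])
a=C["top"]["pixels"][105:255,140:240,::-1]; b=C["side"]["pixels"][140:280,150:270,::-1]
A=cv2.resize(a,None,fx=3,fy=3,interpolation=2);B=cv2.resize(b,None,fx=4,fy=4,interpolation=2)
c=np.zeros((600,800,3),np.uint8);c[:A.shape[0],:A.shape[1]]=A;c[:B.shape[0],310:310+B.shape[1]]=B
cv2.imwrite("pics/c3.png",c)
print(((proj("side",[s["tool_pos"],door(13,130,th),door(0,155,th),H+[0,0,159]])-[150,140])*4+[310,0]))
E
```

```text
[ 0.09 -0.01  1.51 -0.94 -0.91 -6.78]
[553.3  312.42 262.6 ] [179.13  14.5  171.49] [-0.14  0.11  0.79] [ 29.51   1.21  89.8   -8.39  77.07 -51.06]
[[692.24 175.78]
 [656.05 304.17]
 [696.36 270.63]
 [608.09 239.05]]
```

View pics/c3.png

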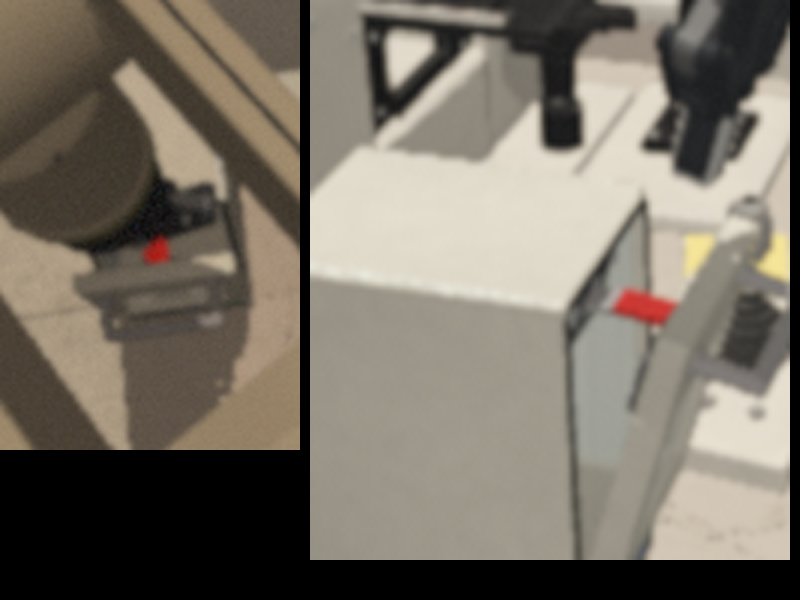

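The side crop shows the door at the stop, with the red pad at (615–677, 292–325) and the shut fingers' tip at (695,180) above the gap. I'll measure the pad by its red mask.

```bash
python3 - <<'E'
from g import *
from h import *
for n in C:
    a=C[n]["pixels"].astype(int); m=((a[...,0]>110)&(a[...,1]<0.5*a[...,0])&(a[...,2]<0.5*a[...,0])).astype(np.uint8)
    k,l,st,ce=cv2.connectedComponentsWithStats(m)
    for i in range(1,k):
        if st[i,4]>12: print(n,st[i],ce[i],plane(n,ce[i],196))
for th in (.26,.27,.28):
    P=[door(x,130,th,y) for x in(-1,27) for y in(-9,9)]
    print(th,proj("side",P).round(1).tolist(), door(13,130,th))
print(proj("side",[H+W.apply([0,y,159]) for y in(-60,60)]),proj("top",[H+W.apply([0,y,159]) for y in(-60,60)]))
E
```

```text
side [226 213  15   8  75] [233.01 216.37] [576.03 316.54 196.  ]
top [188 185   8   8  53] [191.75 188.62] [572.76 312.74 196.  ]
0.26 [[244.4, 216.2], [241.5, 221.1], [230.3, 210.7], [227.1, 215.5]] [572.15 311.75 194.97]
0.27 [[245.1, 216.5], [242.1, 221.4], [231.0, 210.8], [227.8, 215.6]] [570.86 311.78 194.76]
0.28 [[245.7, 216.7], [242.8, 221.6], [231.7, 211.0], [228.5, 215.8]] [569.58 311.81 194.53]
[[234.93 185.22]
 [212.8  216.13]] [[216.38 171.33]
 [162.02 178.29]]
```

```bash
sed -i 's/593.0,311.2/595.5,311.5/' g.py; python3 - <<'E'
from g import *
th=.27
for z in (175,145):print(row(door(14,z,th),down(178.5,np.degrees(th))))
E
```

```text
[-0.24  0.09  2.54 -0.99 -0.97 -7.18]
[-0.29  0.15  5.54 -0.99 -0.97 -7.18]
```

Call:
play_rows --motion '[[[-0.24, 0.09, 1.5, -1, -1, -7.2], [-0.24, 0.09, 2.54, -1, -1, -7.2], [-0.26, 0.11, 3.7, -1, -1, -7.2], [-0.29, 0.15, 4.8, -1, -1, -7.2], [-0.29, 0.15, 5.5, -1, -1, -7.2]]]'

```text
time: 7.6
tool_pos: [569.9, 311.9, 207.0]
tcp_rot: [-179.9, 15.4, 178.7]
ft_force: [-0.7, -0.5, -0.8]
finger_gap: -0.1
grip_force: 0.0
```

```bash
cat > st.py <<'E'
from g import *
import sys
th=float(sys.argv[1]) if len(sys.argv)>1 else .27
s=sensors.sense();p=s["tool_pos"];d=W.inv().apply(p-H);f=W.inv().apply(s["ft_force"])
c,n=np.cos(th),np.sin(th)
print("pos",p,"rot",s["tcp_rot"],"F",s["ft_force"])
print("door xd",d[0]*c+d[2]*n,"zd",-d[0]*n+d[2]*c,"y",d[1],"Fxd",f[0]*c+f[2]*n,"Fzd",-f[0]*n+f[2]*c)
E
python3 st.py
```

```text
pos [569.94 311.9  207.  ] rot [-179.89   15.37  178.68] F [-0.69 -0.45 -0.83]
door xd 12.976236698828295 zd 142.70858190503063 y -0.2700692307846439 Fxd -0.8741904267834945 Fzd -0.6202000223636457
```

Call:
play_rows --motion '[[[0, 0, 0.15, 0, 0, 0], [0, 0, 0.3, 0, 0, 0], [0, 0, 0.45, 0, 0, 0], [0, 0, 0.6, 0, 0, 0], [0, 0, 0.6, 0, 0, 0]]]'

```text
time: 8.1
tool_pos: [571.8, 312.2, 203.2]
tcp_rot: [-179.9, 15.5, 178.8]
ft_force: [-0.3, 0.1, -0.7]
finger_gap: 0.2
grip_force: 0.0
```

Call:
play_rows --motion '[[[0, 0, 0.1, 0, 0, 0], [0, 0, 0.2, 0, 0, 0], [0, 0, 0.3, 0, 0, 0], [0, 0, 0.3, 0, 0, 0]]]'

```text
time: 8.5
tool_pos: [572.5, 312.0, 199.9]
tcp_rot: [-179.9, 15.5, 178.8]
ft_force: [-0.1, -0.6, 0.7]
finger_gap: 0.1
grip_force: 0.0
```

Call:
play_rows --motion '[[[0, 0, 0.1, 0, 0, 0], [0, 0, 0.2, 0, 0, 0], [0, 0, 0.2, 0, 0, 0]]]'

```text
time: 8.8
tool_pos: [573.0, 312.0, 197.9]
tcp_rot: [-179.9, 15.5, 178.8]
ft_force: [-0.9, -0.0, -0.6]
finger_gap: -0.4
grip_force: 0.0
```

Call:
play_rows --motion '[[[0, 0, 0.1, 0, 0, 0], [0, 0, 0.15, 0, 0, 0], [0, 0, 0.15, 0, 0, 0]]]'

```text
time: 9.1
tool_pos: [573.4, 312.0, 196.5]
tcp_rot: [-179.9, 15.5, 178.8]
ft_force: [0.0, -0.4, 1.0]
finger_gap: -0.1
grip_force: 0.0
```

Call:
play_rows --motion '[[[0, 0, 0.1, 0, 0, 0], [0, 0, 0.15, 0, 0, 0], [0, 0, 0.15, 0, 0, 0]]]'

```text
time: 9.4
tool_pos: [573.8, 312.0, 195.3]
tcp_rot: [-179.9, 15.5, 178.8]
ft_force: [-0.8, 0.4, 0.4]
finger_gap: 0.1
grip_force: 0.1
```

Call:
play_rows --motion '[[[0, 0, 0.1, 0, 0, 0], [0, 0, 0.15, 0, 0, 0], [0, 0, 0.15, 0, 0, 0]]]'

```text
time: 9.7
tool_pos: [574.2, 312.1, 194.0]
tcp_rot: [-179.9, 15.5, 178.8]
ft_force: [-3.3, -0.1, 3.0]
finger_gap: -0.2
grip_force: 1.8
```

```bash
python3 st.py
```

```text
pos [574.24 312.06 194.01] rot [-179.92   15.48  178.8 ] F [-3.31 -0.12  3.02]
door xd 13.644367358543615 zd 129.04529229033727 y -0.0011544228508981488 Fxd -2.3835113467377465 Fzd 3.7943343056655503
```

Call:
play_rows --motion '[[[0, 0, 0.05, 0, 0, 0], [0, 0, 0.1, 0, 0, 0], [0, 0, 0.1, 0, 0, 0]]]'

```text
time: 10.0
tool_pos: [574.5, 312.1, 192.9]
tcp_rot: [-179.9, 15.5, 178.8]
ft_force: [-1.6, -1.4, 3.5]
finger_gap: -0.4
grip_force: 2.1
```

```bash
python3 st.py
```

```text
pos [574.54 312.09 192.91] rot [-179.92   15.48  178.8 ] F [-1.55 -1.43  3.49]
door xd 13.640800963990987 zd 127.90758160848172 y 0.03777848445004471 Fxd -0.5270299241641755 Fzd 3.7697508597775897
```

Call:
play_rows --motion '[[[0, 0, 0.05, 0, 0, 0], [0, 0, 0.1, 0, 0, 0], [0, 0, 0.1, 0, 0, 0]]]'

```text
time: 10.3
tool_pos: [574.8, 312.1, 191.9]
tcp_rot: [-179.9, 15.5, 178.8]
ft_force: [-3.1, -1.2, 4.6]
finger_gap: 0.2
grip_force: 2.3
```

```bash
python3 st.py
```

```text
pos [574.82 312.07 191.92] rot [-179.92   15.48  178.81] F [-3.11 -1.22  4.59]
door xd 13.648428400590632 zd 126.87242329958349 y 0.02453420836007435 Fxd -1.740854695104837 Fzd 5.246996980790659
```

Call:
play_rows --motion '[[[0, 0, 0.05, 0, 0, 0], [0, 0, 0.1, 0, 0, 0], [0, 0, 0.1, 0, 0, 0]]]'

```text
time: 10.6
tool_pos: [575.1, 312.1, 191.0]
tcp_rot: [-179.9, 15.5, 178.8]
ft_force: [-2.5, -1.1, 4.2]
finger_gap: 0.1
grip_force: 2.6
```

Call:
play_rows --motion '[[[0, 0, 0.05, 0, 0, 0], [0, 0, 0.1, 0, 0, 0], [0, 0, 0.1, 0, 0, 0]]]'

```text
time: 10.9
tool_pos: [575.4, 312.1, 190.0]
tcp_rot: [-179.9, 15.5, 178.8]
ft_force: [-3.5, -1.3, 6.0]
finger_gap: 0.3
grip_force: 2.8
```

```bash
python3 st.py
```

```text
pos [575.37 312.05 190.01] rot [-179.92   15.48  178.8 ] F [-3.49 -1.33  5.96]
door xd 13.669438666832267 zd 124.88386403202045 y 0.02609404149370456 Fxd -1.7401033443513405 Fzd 6.661127139120445
```

Call:
play_rows --motion '[[[0, 0, 0.05, 0, 0, 0], [0, 0, 0.1, 0, 0, 0], [0, 0, 0.1, 0, 0, 0]]]'

```text
time: 11.2
tool_pos: [575.6, 312.1, 189.1]
tcp_rot: [-179.9, 15.5, 178.8]
ft_force: [-2.2, 0.1, 5.4]
finger_gap: -0.1
grip_force: 3.1
```

Call:
play_rows --motion '[[[0, 0, 0.05, 0, 0, 0], [0, 0, 0.1, 0, 0, 0], [0, 0, 0.1, 0, 0, 0]]]'

```text
time: 11.5
tool_pos: [576.0, 312.0, 188.3]
tcp_rot: [-179.9, 15.5, 178.8]
ft_force: [-3.5, -0.7, 6.1]
finger_gap: 0.2
grip_force: 3.3
```

```bash
python3 st.py
```

```text
pos [575.96 312.03 188.27] rot [-179.92   15.49  178.8 ] F [-3.51 -0.66  6.05]
door xd 13.773125685478 zd 123.05051764952583 y 0.021393033017276023 Fxd -1.7521862419170686 Fzd 6.764425020467361
```

Call:
play_rows --motion '[[[0, 0, 0.05, 0, 0, 0], [0, 0, 0.1, 0, 0, 0], [0, 0, 0.1, 0, 0, 0]]]'

```text
time: 11.8
tool_pos: [576.2, 312.1, 187.6]
tcp_rot: [-179.9, 15.5, 178.8]
ft_force: [-5.3, -1.2, 7.1]
finger_gap: -0.4
grip_force: 4.3
```

Call:
play_rows --motion '[[[0, 0, 0.05, 0, 0, 0], [0, 0, 0.1, 0, 0, 0], [0, 0, 0.1, 0, 0, 0]]]'

```text
time: 12.1
tool_pos: [576.4, 312.1, 187.3]
tcp_rot: [-179.9, 15.5, 178.8]
ft_force: [-8.1, -2.4, 11.8]
finger_gap: 0.1
grip_force: 6.8
```

```bash
python3 st.py
```

```text
pos [576.36 312.13 187.31] rot [-179.94   15.5   178.8 ] F [-8.05 -2.4  11.8 ]
door xd 13.90303923777105 zd 122.02361317643879 y 0.12444846972909993 Fxd -4.551849410583799 Fzd 13.502638493136928
```

Call:
play_rows --motion '[[[0, 0, -0.15, 0, 0, 0], [0, 0, -0.26, 0, 0, 0], [0, 0, -0.26, 0, 0, 0], [0, 0, -0.26, 0, 0, 0]]]'

```text
time: 12.5
tool_pos: [575.9, 312.0, 189.0]
tcp_rot: [-179.9, 15.5, 178.8]
ft_force: [-3.1, 0.5, 5.6]
finger_gap: -0.0
grip_force: 3.1
```

```bash
python3 st.py; python3 - <<'E'
from g import *
s=sensors.sense();p=s["tool_pos"];R0=Ro.from_euler('xyz',s["tcp_rot"],degrees=True)
d0=.27; d=W.inv().apply(p-H); xd=d[0]*np.cos(d0)+d[2]*np.sin(d0); zd=-d[0]*np.sin(d0)+d[2]*np.cos(d0)
# pure -x_door slide then rotate about hinge
for slide,dth in((1,0),(2,0),(2.5,0),(2.5,.03),(2.5,.06),(2.5,.09),(2.5,.12),(2.5,.16)):
    q=door(xd-slide,zd,d0+dth,d[1]); R=W*Ro.from_euler('y',-dth)*W.inv()*R0
    print(slide,dth,row(q,R,p,R0))
E
```

```text
pos [575.89 312.03 189.01] rot [-179.93   15.51  178.8 ] F [-3.1   0.45  5.57]
door xd 13.9042922276778 zd 123.7812644303227 y 0.01276579906756144 Fxd -1.513802247677891 Fzd 6.196053781937007
1 0 [ 0.1  0.  -0.   0.   0.   0. ]
2 0 [ 0.2  0.  -0.   0.   0.   0. ]
2.5 0 [ 0.25  0.   -0.    0.    0.    0.  ]
2.5 0.03 [ 0.62  0.   -0.03  0.01 -1.72 -0.  ]
2.5 0.06 [ 0.99  0.01 -0.05  0.02 -3.44 -0.  ]
2.5 0.09 [ 1.37  0.01 -0.05  0.03 -5.16 -0.  ]
2.5 0.12 [ 1.74  0.01 -0.05  0.03 -6.88 -0.  ]
2.5 0.16 [ 2.24  0.01 -0.03  0.05 -9.17 -0.  ]
```

Call:
play_rows --motion '[[[0.1, 0, 0, 0, 0, 0], [0.2, 0, 0, 0, 0, 0], [0.25, 0, 0, 0, 0, 0], [0.25, 0, 0, 0, 0, 0]]]'

```text
time: 12.9
tool_pos: [573.9, 312.1, 188.7]
tcp_rot: [-179.9, 15.6, 178.8]
ft_force: [-1.5, -0.4, 6.1]
finger_gap: 0.2
grip_force: 3.1
```

Call:
play_rows --motion '[[[0.05, 0, 0, 0, 0, 0], [0.1, 0, 0, 0, 0, 0], [0.1, 0, 0, 0, 0, 0]]]'

```text
time: 13.2
tool_pos: [572.9, 312.1, 188.4]
tcp_rot: [-179.9, 15.6, 178.8]
ft_force: [-1.5, -0.6, 6.7]
finger_gap: -0.0
grip_force: 3.1
```

```bash
python3 st.py
```

```text
pos [572.95 312.11 188.41] rot [-179.94   15.56  178.79] F [-1.47 -0.61  6.7 ]
door xd 10.907987800923639 zd 123.99312832464102 y 0.01828200194041041 Fxd 0.3892158644499437 Fzd 6.848681008939972
```

Call:
play_rows --motion '[[[0.05, 0, 0, 0, 0, 0], [0.1, 0, 0, 0, 0, 0], [0.15, 0, 0, 0, 0, 0], [0.15, 0, 0, 0, 0, 0]]]'

```text
time: 13.6
tool_pos: [571.5, 312.1, 188.0]
tcp_rot: [-179.9, 15.6, 178.8]
ft_force: [-1.0, -1.2, 5.5]
finger_gap: 0.0
grip_force: 3.1
```

Call:
play_rows --motion '[[[0.05, 0, 0, 0, 0, 0], [0.1, 0, 0, 0, 0, 0], [0.15, 0, 0, 0, 0, 0], [0.15, 0, 0, 0, 0, 0]]]'

```text
time: 14.0
tool_pos: [569.7, 312.1, 187.3]
tcp_rot: [-179.9, 15.5, 178.8]
ft_force: [-1.4, -0.7, 6.0]
finger_gap: 0.1
grip_force: 3.2
```

```bash
python3 st.py
```

```text
pos [569.67 312.13 187.29] rot [-179.93   15.51  178.79] F [-1.42 -0.74  6.04]
door xd 7.45014362556282 zd 123.79224281247181 y -0.048189688468465164 Fxd 0.2630168097673291 Fzd 6.193612557212621
```

Call:
play_rows --motion '[[[0.05, 0, 0, 0, 0, 0], [0.1, 0, 0, 0, 0, 0], [0.15, 0, 0, 0, 0, 0], [0.15, 0, 0, 0, 0, 0]]]'

```text
time: 14.4
tool_pos: [568.0, 312.2, 186.7]
tcp_rot: [-179.9, 15.5, 178.8]
ft_force: [-2.7, -0.6, 5.5]
finger_gap: 0.1
grip_force: 3.2
```

```bash
python3 st.py; python3 - <<'E'
from h import *
s=sensors.sense()
b=C["side"]["pixels"][140:280,150:290,::-1]
cv2.imwrite("pics/c4.png",cv2.resize(b,None,fx=4.2,fy=4.2,interpolation=2))
E
```

```text
pos [567.98 312.16 186.73] rot [-179.92   15.48  178.8 ] F [-2.7  -0.65  5.49]
door xd 5.675536333948408 zd 123.69844788537435 y -0.06537075442619247 Fxd -1.1194304188513124 Fzd 6.011062970979211
```

View pics/c4.png

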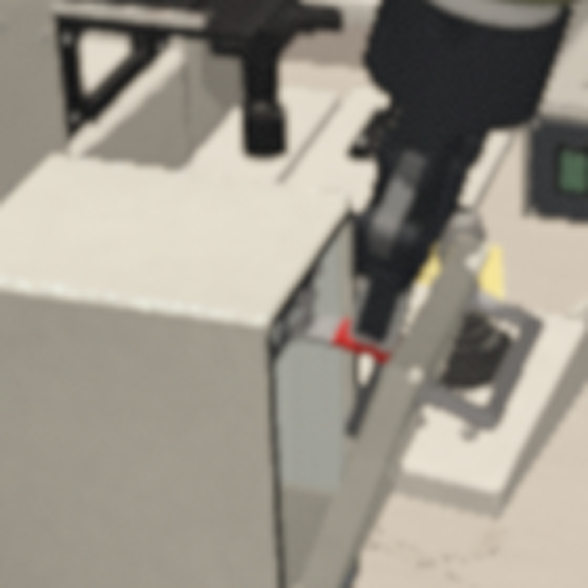

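The picture shows the pad (340–388, 330–358) and door moving out together with the finger. The gap to the casing edge has widened, so the barb is passing the catch. I'll follow the door's arc.

```bash
cat > arc.py <<'E'
from g import *
import sys
t0,dz,dx=map(float,sys.argv[1:4])
s=sensors.sense();p=s["tool_pos"];R0=Ro.from_euler('xyz',s["tcp_rot"],degrees=True)
d=W.inv().apply(p-H); xd=d[0]*np.cos(t0)+d[2]*np.sin(t0); zd=-d[0]*np.sin(t0)+d[2]*np.cos(t0)
print("xd,zd",xd,zd,"F",s["ft_force"])
for t in map(float,sys.argv[4:]):
    q=door(xd+dx,zd+dz,t,d[1]); R=W*Ro.from_euler('y',-(t-t0))*W.inv()*R0
    print(t,row(q,R,p,R0))
E
python3 arc.py .335 0.6 0 .35 .365 .38 .395 .41 .44
```

```text
xd,zd 13.708071315538707 123.07671862799752 F [-1.04 -1.    6.5 ]
0.35 [ 0.19  0.   -0.07  0.   -0.86 -0.  ]
0.365 [ 0.38  0.   -0.07  0.01 -1.72 -0.  ]
0.38 [ 0.56  0.   -0.07  0.01 -2.58 -0.  ]
0.395 [ 0.75  0.   -0.07  0.02 -3.44 -0.  ]
0.41 [ 0.94  0.   -0.07  0.02 -4.3  -0.  ]
0.44 [ 1.31  0.01 -0.05  0.03 -6.02 -0.  ]
```

Call:
play_rows --motion '[[[0.1, 0, -0.06, 0, -0.4, 0], [0.19, 0, -0.07, 0, -0.86, 0], [0.38, 0, -0.07, 0, -1.7, 0], [0.56, 0, -0.07, 0, -2.6, 0], [0.75, 0, -0.07, 0, -3.4, 0]]]'

```text
time: 15.0
tool_pos: [560.6, 312.3, 185.4]
tcp_rot: [-179.9, 18.9, 178.8]
ft_force: [-2.3, -1.7, 5.4]
finger_gap: 0.1
grip_force: 3.1
```

```bash
python3 arc.py .395 0 0 .41 .425 .44 .455 .47; python3 - <<'E'
from h import *
a=C["side"]["pixels"].astype(int); m=((a[...,0]>110)&(a[...,1]<0.5*a[...,0])&(a[...,2]<0.5*a[...,0]))
y,x=np.nonzero(m);print(x.min(),x.max(),y.min(),y.max(),len(x))
E
```

```text
xd,zd 13.669312018413692 123.63005550643243 F [-2.3  -1.68  5.41]
0.41 [ 0.19  0.   -0.01  0.   -0.86 -0.  ]
0.425 [ 0.37  0.   -0.01  0.01 -1.72 -0.  ]
0.44 [ 0.56  0.   -0.01  0.01 -2.58 -0.  ]
0.455 [ 0.75  0.   -0.01  0.02 -3.44 -0.  ]
0.47 [ 0.93  0.   -0.01  0.02 -4.3  -0.  ]
234 246 218 227 26
```

Call:
play_rows --motion '[[[0.19, 0, -0.01, 0, -0.86, 0], [0.37, 0, -0.01, 0, -1.7, 0], [0.56, 0, -0.01, 0, -2.6, 0], [0.75, 0, -0.01, 0, -3.4, 0], [0.93, 0, -0.01, 0, -4.3, 0]]]'

```text
time: 15.6
tool_pos: [551.6, 312.4, 182.3]
tcp_rot: [-179.9, 23.2, 178.8]
ft_force: [-2.2, -1.3, 5.8]
finger_gap: 0.0
grip_force: 3.2
```

```bash
python3 arc.py .47 0 0 .485 .50 ;python3 arc.py .47 8 -2 .47 .5 .53; python3 arc.py .47 14 -2 .5 .55 .6; python3 - <<'E'
from h import *
a=C["side"]["pixels"].astype(int); m=((a[...,0]>110)&(a[...,1]<0.5*a[...,0])&(a[...,2]<0.5*a[...,0]))
y,x=np.nonzero(m);print(x.min(),x.max(),y.min(),y.max(),len(x))
E
```

```text
xd,zd 13.542919501354511 123.60246666495848 F [-2.16 -1.26  5.75]
0.485 [ 0.19  0.   -0.01  0.   -0.86 -0.  ]
0.5 [ 0.37  0.   -0.01  0.01 -1.72 -0.  ]
xd,zd 13.542919501354511 123.60246666495848 F [-2.16 -1.26  5.75]
0.47 [ 0.25  0.   -0.79  0.   -0.    0.  ]
0.5 [ 0.65  0.   -0.79  0.01 -1.72 -0.  ]
0.53 [ 1.04  0.01 -0.78  0.02 -3.44 -0.  ]
xd,zd 13.542919501354511 123.60246666495848 F [-2.16 -1.26  5.75]
0.5 [ 0.7   0.   -1.39  0.01 -1.72 -0.  ]
0.55 [ 1.39  0.01 -1.36  0.02 -4.58 -0.  ]
0.6 [ 2.08  0.01 -1.3   0.04 -7.45 -0.  ]
239 250 220 229 26
```

Call:
play_rows --motion '[[[0, 0, -0.3, 0, 0, 0], [0, 0, -0.7, 0, 0, 0], [0, 0, -1.2, 0, 0, 0], [0.1, 0, -1.2, 0, 0, 0], [0.2, 0, -1.2, 0, 0, 0]]]'

```text
time: 16.2
tool_pos: [545.2, 312.6, 192.5]
tcp_rot: [-179.9, 23.2, 178.8]
ft_force: [-0.1, 0.1, 0.1]
finger_gap: 0.1
grip_force: 0.0
```

```bash
python3 arc.py .47 0 -2 .49 .53 .57 .61 .65
```

```text
xd,zd 12.481094790103747 135.55898160734012 F [-0.14  0.15  0.1 ]
0.49 [ 0.47  0.    0.01  0.01 -1.15 -0.  ]
0.53 [ 1.02  0.01  0.03  0.02 -3.44 -0.  ]
0.57 [ 1.56  0.01  0.06  0.03 -5.73 -0.  ]
0.61 [ 2.1   0.01  0.12  0.04 -8.02 -0.01]
0.65 [  2.64   0.01   0.2    0.05 -10.31  -0.01]
```

Call:
play_rows --motion '[[[0.3, 0, 0, 0, -0.6, 0], [0.5, 0, 0.01, 0, -1.2, 0], [0.75, 0, 0.02, 0, -2.3, 0], [1.02, 0, 0.03, 0, -3.4, 0], [1.3, 0, 0.05, 0, -4.6, 0]]]'

```text
time: 16.7
tool_pos: [533.0, 312.8, 186.5]
tcp_rot: [-179.9, 27.8, 178.8]
ft_force: [-0.8, -0.4, 0.2]
finger_gap: 0.2
grip_force: 0.3
```

```bash
python3 arc.py .55 0 0 .58 .61 .64 .67 .70
```

```text
xd,zd 9.657079746252741 135.4433219423689 F [-0.83 -0.4   0.21]
0.58 [ 0.41  0.    0.    0.01 -1.72 -0.  ]
0.61 [ 0.81  0.    0.02  0.02 -3.44 -0.  ]
0.64 [ 1.22  0.01  0.05  0.03 -5.16 -0.  ]
0.67 [ 1.63  0.01  0.09  0.04 -6.88 -0.01]
0.7 [ 2.03  0.01  0.14  0.04 -8.59 -0.01]
```

Call:
play_rows --motion '[[[0.41, 0, 0, 0, -1.7, 0], [0.81, 0, 0.02, 0, -3.4, 0], [1.22, 0, 0.05, 0, -5.2, 0], [1.63, 0, 0.09, 0, -6.9, 0], [2.03, 0, 0.14, 0, -8.6, 0]]]'

```text
time: 17.2
tool_pos: [515.5, 313.4, 175.9]
tcp_rot: [-179.9, 36.5, 178.9]
ft_force: [-0.6, -1.0, -0.4]
finger_gap: -0.3
grip_force: 0.3
```

```bash
python3 arc.py .70 0 0 .73 .76 .79 .82 .85;python3 - <<'E'
from h import *
print(sensors.sense()["joint_pos"])
b=C["side"]["pixels"][120:290,150:330,::-1]
cv2.imwrite("pics/c5.png",cv2.resize(b,None,fx=3.3,fy=3.3,interpolation=2))
E
```

```text
xd,zd 9.631070414876355 135.62777634462805 F [-0.62 -0.97 -0.44]
0.73 [ 0.41  0.    0.    0.01 -1.72 -0.  ]
0.76 [ 0.82  0.    0.02  0.02 -3.44 -0.01]
0.79 [ 1.22  0.01  0.05  0.03 -5.16 -0.01]
0.82 [ 1.63  0.01  0.09  0.04 -6.88 -0.02]
0.85 [ 2.03  0.01  0.14  0.04 -8.59 -0.02]
[ 40.10255374 -12.95571718 118.70142308 -30.90260378  49.76754831
 -33.68619169]
```

View pics/c5.png

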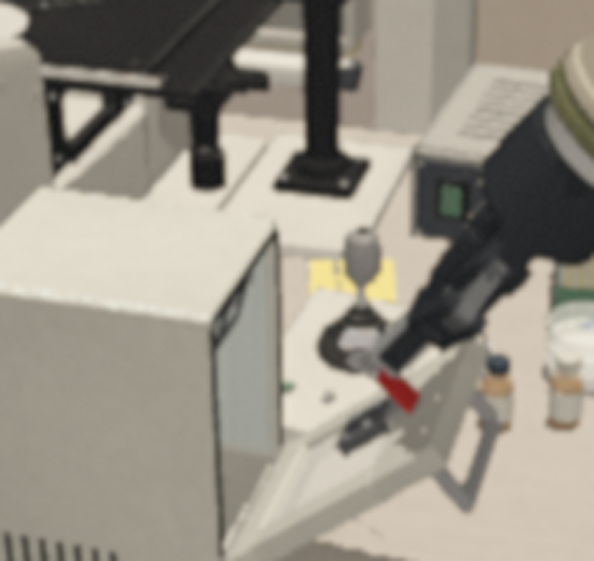

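The picture shows the door well past 0.6 rad and sinking by itself, with the hook free. I'll back the tool out along its axis and let the door settle.

Call:
play_rows --motion '[[[0, 0, -2, 0, 0, 0], [0, 0, -5, 0, 0, 0], [0, 0, -8, 0, 0, 0], [0, 0, -11, 0, 0, 0], [0, 0, -11, 0, 0, 0]]]'

```text
time: 17.8
tool_pos: [451.1, 316.7, 270.4]
tcp_rot: [179.7, 36.7, 178.7]
ft_force: [0.5, 0.2, 0.6]
finger_gap: -0.2
grip_force: 0.0
```

Call:
play_rows --motion '[[[0, 0, 0, 0, 0, 0], [0, 0, 0, 0, 0, 0], [0, 0, 0, 0, 0, 0], [0, 0, 0, 0, 0, 0], [0, 0, 0, 0, 0, 0]]]'

```text
time: 18.3
tool_pos: [450.9, 314.4, 263.9]
tcp_rot: [-179.8, 36.3, 178.9]
ft_force: [0.4, -0.1, 1.1]
finger_gap: 0.1
grip_force: 0.0
```

Call:
play_rows --motion '[[[0, 0, 0, 0, 0, 0], [0, 0, 0, 0, 0, 0], [0, 0, 0, 0, 0, 0], [0, 0, 0, 0, 0, 0], [0, 0, 0, 0, 0, 0]]]'

```text
time: 18.8
tool_pos: [450.9, 314.8, 264.9]
tcp_rot: [-179.9, 36.4, 178.8]
ft_force: [-0.6, 0.1, -0.3]
finger_gap: -0.1
grip_force: 0.0
```

Call:
play_rows --motion '[[[0, 0, 0, 0, 0, 0], [0, 0, 0, 0, 0, 0], [0, 0, 0, 0, 0, 0], [0, 0, 0, 0, 0, 0], [0, 0, 0, 0, 0, 0]]]'

```text
time: 19.3
tool_pos: [450.9, 314.8, 264.8]
tcp_rot: [-179.9, 36.4, 178.8]
ft_force: [0.2, 0.4, -0.4]
finger_gap: -0.1
grip_force: 0.0
```

```bash
python3 - <<'E'
from h import *
a=C["side"]["pixels"]; i=a.astype(int); m=((i[...,0]>100)&(i[...,1]<0.5*i[...,0])&(i[...,2]<0.5*i[...,0]))
y,x=np.nonzero(m);print(x.mean(),y.mean(),len(x))
cv2.imwrite("pics/c6.png",cv2.resize(a[120:320,150:350,::-1],None,fx=2.9,fy=2.9,interpolation=2))
import g
for t in(.9,1.2,1.5,1.57): print(t,proj("side",[g.door(13,130,t),g.door(-47,137,t)]).round(1).tolist())
E
```

```text
290.3478260869565 277.9130434782609 23
0.9 [[272.9, 239.5], [294.9, 262.5]]
1.2 [[284.5, 255.8], [298.1, 281.6]]
1.5 [[290.2, 273.1], [294.6, 298.8]]
1.57 [[290.6, 277.1], [292.9, 302.4]]
```

View pics/c6.png

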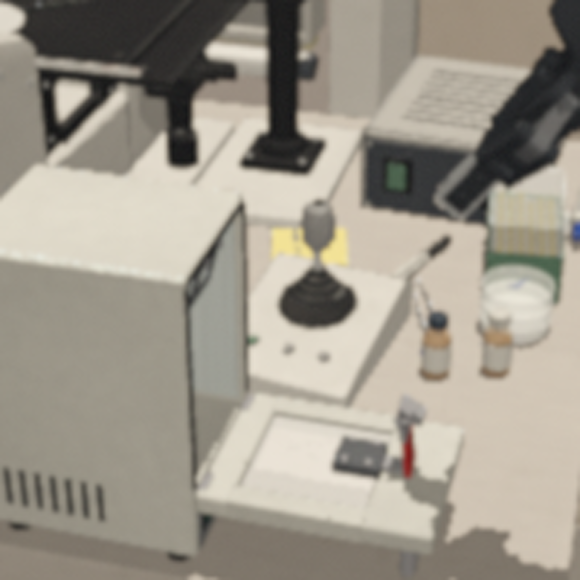

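The door lies level: the red pad at pixel (290,278) matches the 1.57 rad prediction of (291,277). The bottles and dishes stand untouched and the tool is clear. I'll wait briefly, then hand in.

Call:
play_rows --motion '[[[0, 0, 0, 0, 0, 0], [0, 0, 0, 0, 0, 0], [0, 0, 0, 0, 0, 0], [0, 0, 0, 0, 0, 0], [0, 0, 0, 0, 0, 0]]]'

```text
time: 19.9
tool_pos: [450.9, 314.8, 264.8]
tcp_rot: [-179.9, 36.4, 178.8]
ft_force: [0.4, -0.0, 0.1]
finger_gap: -0.3
grip_force: 0.0
```

Call:
play_rows --motion '[[[0, 0, 0, 0, 0, 0], [0, 0, 0, 0, 0, 0], [0, 0, 0, 0, 0, 0], [0, 0, 0, 0, 0, 0], [0, 0, 0, 0, 0, 0]]]'

```text
time: 20.4
tool_pos: [450.9, 314.8, 264.8]
tcp_rot: [-179.9, 36.4, 178.8]
ft_force: [-0.1, 0.3, -0.2]
finger_gap: 0.4
grip_force: 0.0
```

```bash
python3 -c "
from bench import job
print(job.hand_in())"
```

```text
the job is handed in; nothing more can be done
None
```

The job is handed in at 20.4 s (no verdict was returned): the door lies fully open and level, the highest force I read on the hook was about 14 N (limit 25 N), and the bottles and dishes were left where they stood.

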